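Clamp, cure and tray the stone casts

ROBOT

A 6-joint arm with a two-finger parallel gripper is mounted at the origin on the work surface. World frame = base frame: x ahead of the robot, y to its left, z up, the work surface at z = 0. Lengths are in m, angles in degrees, forces in N, time in s.
With the tool pointing down it reaches from about 0.4 to 0.825 m from the base axis. Payload 7 kg.
Tool frame: the origin (TCP) lies midway between the tips of the shut fingers; the grasp point (between the pads) lies 19 mm behind it; z points along the fingers, y is the line along which they close (so a half turn about z gives the same grasp; the last joint's range is limited). The gripper opens to 88 mm and grips with 3 to 60 N. Pads are 19 mm wide; open, the fingers measure 130 mm over their backs; the gripper's body (78 mm by 193 mm) begins 47 mm behind the grasp point.
Start: joints at [-57.405, 20.546, 0.682, 0, -70.136, -16.507], TCP at [0.187, -0.649, 0.227] pointing down, gripper open.
Joint ranges: [-176.03, 176.03], [-82.01, 121.73], [-58.28, 71.71], [-173.87, 95.51], [-174.79, -0.11], [-173.66, 173.66]. Speed limits (degrees/s): [136.94, 136.94, 172.46, 180, 180, 180].

INTERFACE

Orientations are given as a 3x3 rotation matrix whose columns are the frame's x, y, z axes.
In Python, from rig import robot gives the robot as it stands. Calls block until the motion is done:
- robot.goto(position, orientation): joint-space move of the TCP to a pose.
- robot.servo_line(position, ori=None, speed=0.15): straight line of the TCP; ori=None keeps the orientation; speed is the mean speed in m/s.
- robot.movej(angles): joint-space move.
- robot.move_gripper(opening): opening from 0.0 (shut) to 1.0 (fully open); the grip force is fixed at half the most; returns when the fingers have stopped.
- robot.dwell(seconds).
- robot.ik(position, orientation): joint angles nearest the present ones, or None.
- robot.grab_frame(name): name is "scene" or "side" or "wrist"; returns (picture, depth): 420x560x3 uint8, red, green, blue; 420x560 float32, m along the optical axis (not along the pixel's ray), 0 where there is no reading.
- robot.camera_info(name): a dict with "vfov" (degrees; the focal length in pixels is half the picture's height over the tangent of half this angle, whatever the lens; pixels are square), "cx", "cy" (the principal point, pixels), "view" (4x4, takes a point from world to camera coordinates); the wrist camera has in their place "T_tool_cam" (4x4, takes a point from camera to tool coordinates, whose origin is the TCP and whose axes are the flange's). Camera axes: x right, y down, z forward; pixel columns grow to the right and rows downward; lengths in m; the calibration is good to about 2 mm. A picture is of the moment at which its call begins: read the wrist's pose just before it. camera_info takes no time and is no camera call.
A pose or a line that the arm cannot do raises robot.Unreachable and nothing moves.
- robot.job_done(): hands the job in; it is judged then, once.
Readings, each from a call of its own:
- robot.read_t(): time.
- robot.read_qpos(): joint angles.
- robot.read_qvel(): joint speeds.
- robot.read_effort(): joint torques, N m.
- robot.read_position(): TCP position.
- robot.read_tcp_rot(): TCP orientation.
- robot.read_force(): force on the tool from outside, world axes, zero at the start.
- robot.read_ft_torque(): the same for the moment, N m.
- robot.read_grip_width(): opening from 0.0 (shut) to 1.0 (fully open).
- robot.read_finger_force(): force on a finger pad.
Only numpy, scipy, OpenCV 4.12 (cv2) and the standard library are available. Lean on these libraries where they do the work, as an engineer would, in place of code of your own. Each camera call takes 0.05 s, during which the arm holds its last target. There are 200 camera calls.

TASK

Stand every dental cast, teeth up, in a row on the bed of the blue clamp and pump the orange trigger until they are squeezed firmly between the orange pad and the anvil. With them clamped, press the yellow, then the blue, then the green key of the curing timer, one at a time and fully down. Then hold the red release lever down until the jaw has slid fully home, move all the casts into the steel tray, teeth up and flat on its floor, and leave the other things on the bench alone.

Things in the scene. Friction and masses are not known exactly. Their poses are not given: they have to be found in the camera images.
- cast0: stone dental cast: tan base block 46 mm (its x) by 30 mm (its y) by 28 mm tall, 90 g, with a curved row of five pink-and-ivory teeth on top to 37 mm (look only; grip the base). Origin: centre of the underside, z up. Three or four casts are there; a missing one reads None from the start
- cast1: stone dental cast: tan base block 46 mm (its x) by 30 mm (its y) by 28 mm tall, 90 g, with a curved row of five pink-and-ivory teeth on top to 37 mm (look only; grip the base). Origin: centre of the underside, z up. Three or four casts are there; a missing one reads None from the start
- cast2: stone dental cast: tan base block 46 mm (its x) by 30 mm (its y) by 28 mm tall, 90 g, with a curved row of five pink-and-ivory teeth on top to 37 mm (look only; grip the base). Origin: centre of the underside, z up. Three or four casts are there; a missing one reads None from the start
- cast3: stone dental cast: tan base block 46 mm (its x) by 30 mm (its y) by 28 mm tall, 90 g, with a curved row of five pink-and-ivory teeth on top to 37 mm (look only; grip the base). Origin: centre of the underside, z up. Three or four casts are there; a missing one reads None from the start
- clamp: blue ratchet bench clamp fixed on the bench. Origin at bench height on its long axis; +y is the closing direction, from the orange trigger end (y -212 mm) to the anvil end (+193 mm), z up. Its spine is 44 mm wide, with side plates 62 mm high at y -155 to -30, 96 mm high round the pivot at y -105, and feet 6 mm high reaching 50 mm either side at y -190
- anvil: fixed jaw, blue block 46 mm wide, 10 to 50 mm high. Origin at bench height on the clamp's axis, in its gripping face, which looks to the clamp's -y (it is at clamp y +170 mm). Before it lies the bed, an aluminium plate 140 mm wide, its top 10 mm above the bench, from clamp y +10: casts stand on it in a row on the clamp's axis, their 30 mm along y
- jaw (a joint): travel of the steel sliding jaw (14 to 50 mm high) to the anvil, m: 0 home (154 mm free between its orange pad and the anvil), 0.091 most. A ratchet of 7 mm teeth holds it; a 3 N spring draws it home while the release is held down. Each full trigger stroke advances it two teeth, 14 mm (3 mm more during the stroke, then it falls back on the tooth)
- pad (a joint): how far the sprung orange pressure pad (40 mm wide, 12 to 42 mm high) is pushed back into the sliding jaw, m: 0 with nothing squeezed, 0.016 most; 1.5 N at 0, rising 0.5 N per mm. Pushing loose casts along may move it up to 3.5 mm; the casts are squeezed firmly when it stays pushed back 4 mm or more, the row against the anvil
- trigger (a joint): angle of the orange pump trigger, rad: 0 at rest, 0.41 pressed fully down; its spring (3 to 5 N at the tip, up to about 15 N when the clamp is tight) lifts it back by itself
- trigger_tip (a point): point to press on the black grip patch near the free end of the orange trigger, on its upper face (26 mm wide, sloping up towards the clamp's -y at rest). At rest about 119 mm above the bench; a full stroke lowers it about 31 mm
- release_pad (a point): middle of the top of the red release lever's thumb pad (26 by 30 mm), 65 mm above the bench beside the clamp on its -x side; a full press lowers it 10 mm to a firm stop. It is sprung and must be held down (2 to 4 N, up to about 13 N at first when the clamp is tight) until the jaw has slid home, about 1 to 2 s
- tray: low steel tray fixed on the bench on one side, 150 mm (x) by 210 mm (y) outside, walls 4 mm thick and 12 mm high, floor 4 mm thick; all the casts fit in a row along its y. Origin: centre of the underside
- key_yellow (a joint): how far the yellow key is down, m: 0 up, 0.006 fully down (5 N); springs back
- key_yellow_top (a point): centre of the top of the yellow key, a round button 28 mm across, about 62 mm above the bench; the three keys stand 55 mm apart, in an order that changes, in a row on the curing timer, a white box 110 by 190 mm and 40 mm tall on the other side from the tray
- key_blue (a joint): how far the blue key is down, m: 0 up, 0.006 fully down (5 N); springs back
- key_blue_top (a point): centre of the top of the blue key, a round button 28 mm across, about 62 mm above the bench; the three keys stand 55 mm apart, in an order that changes, in a row on the curing timer, a white box 110 by 190 mm and 40 mm tall on the other side from the tray
- key_green (a joint): how far the green key is down, m: 0 up, 0.006 fully down (5 N); springs back
- key_green_top (a point): centre of the top of the green key, a round button 28 mm across, about 62 mm above the bench; the three keys stand 55 mm apart, in an order that changes, in a row on the curing timer, a white box 110 by 190 mm and 40 mm tall on the other side from the tray
- can: bystander, leave alone: red spray can, 52 mm across, 150 mm tall. Origin: underside (centre)
- tub: bystander, leave alone: clear tub with a green lid, 90 mm across, 80 mm tall. Origin: underside (centre)
- dropper: bystander, leave alone: small white bottle with a blue cap, 32 mm across, 75 mm tall. Origin: underside (centre)
- jar: bystander, leave alone: amber jar with a black lid, 56 mm across, 60 mm tall. Origin: underside (centre)
- burs: bystander, leave alone: wooden block 50 by 80 by 22 mm with polishing burs standing in it, 40 mm high in all. Origin: underside (centre)
- brush: bystander, leave alone: brush with a wooden handle lying on the bench beyond the clamp's trigger end, handle to its -x. Origin: underside (centre)
Not all that is in view belongs to the job. Leave any turquoise look-alike of the cast2 alone. What is shaped like the cast0 but purple is not meant.

How it is judged (in metres and radians):
On the way, in this order (a step that is already met when the one before it is completed fails the run):
1. all the casts present stand upright on the clamp bed between the jaws and are squeezed: the orange pad is pushed back at least 3 mm and the anvil feels the push (x of cast0 in the frame of clamp between -0.015 and 0.015 m and y of cast0 in the frame of clamp between 0.01 and 0.17 m and z of cast0 in the frame of clamp between 0.006 and 0.016 m and angle between each of cast0, cast1, cast2, cast3's own z axis and vertical below 0.15 rad and x of cast1 in the frame of clamp between -0.015 and 0.015 m and y of cast1 in the frame of clamp between 0.01 and 0.17 m and z of cast1 in the frame of clamp between 0.006 and 0.016 m and x of cast2 in the frame of clamp between -0.015 and 0.015 m and y of cast2 in the frame of clamp between 0.01 and 0.17 m and z of cast2 in the frame of clamp between 0.006 and 0.016 m and x of cast3 in the frame of clamp between -0.015 and 0.015 m and y of cast3 in the frame of clamp between 0.01 and 0.17 m and z of cast3 in the frame of clamp between 0.006 and 0.016 m and value of joint pad above 0.003 m and contact force between anvil and anything else above 1 N), for 0.3 s.
2. the yellow key is pressed down alone, at least 4 mm, with the casts still squeezed (all of step 1 and value of joint key_yellow above 0.004 m and value of joint each of key_blue, key_green below 0.002 m), for 0.05 s.
3. the blue key is pressed down alone, at least 4 mm, with the casts still squeezed (all of step 1 and value of joint key_blue above 0.004 m and value of joint each of key_yellow, key_green below 0.002 m), for 0.05 s.
4. the green key is pressed down alone, at least 4 mm, with the casts still squeezed (all of step 1 and value of joint key_green above 0.004 m and value of joint each of key_yellow, key_blue below 0.002 m), for 0.05 s.
5. the release lever has let the jaw slide back home (within 4 mm) (value of joint jaw below 0.004 m), for 0.2 s.
At the end, for the whole second after the job is handed in: every cast present lies upright (within 0.15 rad) and still on the tray's floor, its centre inside the walls, and the clamp's jaw is home (within 4 mm) (value of joint jaw below 0.004 m and x of cast0 in the frame of tray between -0.06 and 0.06 m and y of cast0 in the frame of tray between -0.09 and 0.09 m and z of cast0 in the frame of tray between -0.002 and 0.01 m and angle between each of cast0, cast1, cast2, cast3's own z axis and vertical below 0.15 rad and linear speed of each of cast0, cast1, cast2, cast3 below 0.02 m/s and x of cast1 in the frame of tray between -0.06 and 0.06 m and y of cast1 in the frame of tray between -0.09 and 0.09 m and z of cast1 in the frame of tray between -0.002 and 0.01 m and x of cast2 in the frame of tray between -0.06 and 0.06 m and y of cast2 in the frame of tray between -0.09 and 0.09 m and z of cast2 in the frame of tray between -0.002 and 0.01 m and x of cast3 in the frame of tray between -0.06 and 0.06 m and y of cast3 in the frame of tray between -0.09 and 0.09 m and z of cast3 in the frame of tray between -0.002 and 0.01 m); the robot touches nothing.
It fails at once if a bystander is moved more than 4 cm (distance of any of can, tub, dropper, jar, burs, brush from where it was at the start of the episode above 0.04 m).
Of cast0, cast1, cast2, cast3 only 3 to 4 are there at a start; the rules pass over those that are not, and their reading is None.
At some moment in a run one of cast0, cast1, cast2, cast3 may be knocked a few centimetres aside while the robot is not near it.
Once in a run the grip may slacken for a moment while it holds something.
It also fails if it takes over 210 s, if anything falls off the work surface, if the arm or the gripper's body presses on something with over 40 N, if the wrist force passes 120 N, or if a joint passes its speed limit or range.

## Working session

There is one attempt and no reset: what is moved stays moved. The work goes in short steps, each a Python script; the robot and the scene stay as the last script left them, time stands still between calls to the robot, and variables do not carry over. Pictures are saved under pics/ and viewed, at most 14 in all, crops included, and the job is handed in when it is done.

```bash
ls; mkdir -p pics; python3 - <<'E'
from rig import robot
import cv2,numpy as np
for n in ["scene","side"]:
    p,d=robot.grab_frame(n); cv2.imwrite(f"pics/{n}0.png",p[:,:,::-1]); np.save(f"{n}0.npy",d); 
    c=robot.camera_info(n); print(n,c['vfov'],c['cx'],c['cy'],np.round(c['view'],3).tolist(),(d>0).mean())
print(robot.camera_info("wrist"))
print(robot.read_t(),robot.read_tcp_rot())
E
```

```text
pics
scene 45.35229543186966 276.80302546300027 206.93007504129673 [[0.705, 0.709, 0.016, -0.396], [0.58, -0.564, -0.588, -0.257], [-0.408, 0.423, -0.809, 1.589], [0.0, 0.0, 0.0, 1.0]] 0.9961224489795918
side 43.858252789711905 276.0636979883757 215.89498967093422 [[0.98, -0.198, -0.015, -0.536], [-0.132, -0.595, -0.793, 0.128], [0.148, 0.779, -0.609, 1.162], [0.0, 0.0, 0.0, 1.0]] 0.9962457482993198
{'vfov': 69.89848940996075, 'cx': 280.9317185169243, 'cy': 211.34732344379583, 'T_tool_cam': array([[ 4.15334346e-04, -9.62690872e-01, -2.70603237e-01,
         7.24560718e-02],
       [ 9.99999600e-01,  1.85483847e-04,  8.74973175e-04,
        -1.37129717e-05],
       [-7.92136160e-04, -2.70603492e-01,  9.62690564e-01,
        -1.56679544e-01],
       [ 0.00000000e+00,  0.00000000e+00,  0.00000000e+00,
         1.00000000e+00]])}
0.1 [[-9.60879273e-01 -2.76967100e-01 -4.97809695e-04]
 [-2.76967526e-01  9.60878352e-01  1.33519707e-03]
 [ 1.08528898e-04  1.42084031e-03 -9.99998985e-01]]
```

View pics/scene0.png

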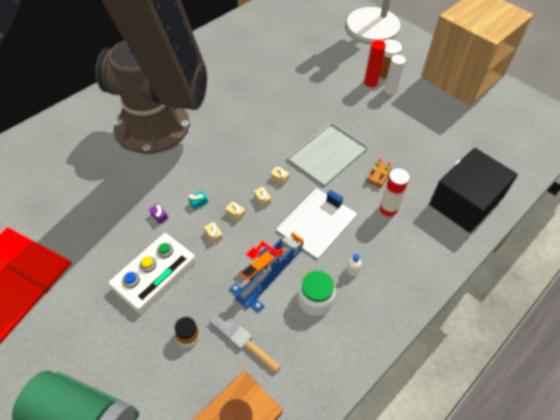

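View pics/side0.png

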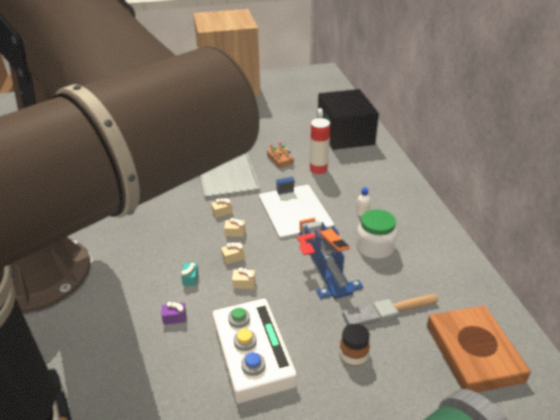

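The scene view shows four tan casts at about (213,232), (235,211), (262,196) and (279,175), with a purple one at (158,213) and a turquoise one at (198,199). The clamp runs from (250,295) to the anvil at (335,198), the tray is at (327,153), and the timer is at (152,272) with blue, yellow and green keys.

```bash
cat > h.py <<'E'
from rig import robot
import cv2,numpy as np
def cam(n):
    c=robot.camera_info(n); f=210/np.tan(np.radians(c['vfov']/2))
    if n=="wrist":
        T=np.eye(4);T[:3,:3]=robot.read_tcp_rot();T[:3,3]=robot.read_position(); M=T@c['T_tool_cam']
    else: M=np.linalg.inv(c['view'])
    return f,c['cx'],c['cy'],M
def shot(n,save=None):
    C=cam(n); p,d=robot.grab_frame(n)
    if save: cv2.imwrite(f"pics/{save}.png",p[:,:,::-1])
    return p,d,C
def cloud(d,C):
    f,cx,cy,M=C; v,u=np.mgrid[:420,:560]
    P=np.stack([(u-cx)/f*d,(v-cy)/f*d,d,np.ones_like(d)],-1)
    return (P@M.T)[...,:3]
def ray(u,v,z,C):
    f,cx,cy,M=C; r=M[:3,:3]@np.array([(u-cx)/f,(v-cy)/f,1]); o=M[:3,3]
    return o+r*(z-o[2])/r[2]
def down(a):  # tool x axis at heading a deg, pointing down
    a=np.radians(a); c,s=np.cos(a),np.sin(a)
    return np.array([[c,s,0],[s,-c,0],[0,0,-1.]])
E
python3 - <<'E'
from h import *
for n in ["scene","side"]:
    d=np.load(n+"0.npy"); P=cloud(d,cam(n))
    pts={"scene":[(213,232),(235,211),(262,196),(279,175),(158,213),(198,199),(130,279),(148,263),(165,249),(327,153),(250,290),(335,198),(265,247),(240,292),(297,239),(318,285),(355,262),(187,330),(210,160)],"side":[(222,208),(234,228),(232,253),(243,279),(286,184),(230,175),(333,275),(310,243),(337,240)]}[n]
    for u,v in pts: print(n,u,v,np.round(P[v,u],3))
E
```

```text
scene 213 232 [ 0.461 -0.136  0.037]
scene 235 211 [ 0.446 -0.046  0.028]
scene 262 196 [0.466 0.037 0.038]
scene 279 175 [0.439 0.129 0.028]
scene 158 213 [ 0.313 -0.202  0.037]
scene 198 199 [ 1.076 -0.537  1.14 ]
scene 130 279 [ 0.439 -0.375  0.063]
scene 148 263 [ 0.433 -0.318  0.061]
scene 165 249 [ 0.428 -0.263  0.059]
scene 327 153 [0.468 0.307 0.007]
scene 250 290 [ 0.648 -0.179  0.029]
scene 335 198 [0.615 0.17  0.048]
scene 265 247 [ 0.615 -0.096  0.097]
scene 240 292 [ 0.628 -0.195  0.013]
scene 297 239 [0.628 0.007 0.033]
scene 318 285 [ 0.77  -0.072  0.08 ]
scene 355 262 [0.784 0.05  0.056]
scene 187 330 [ 0.634 -0.358  0.062]
scene 210 160 [0.238 0.038 0.   ]
side 222 208 [0.433 0.116 0.027]
side 234 228 [0.452 0.033 0.025]
side 232 253 [ 0.435 -0.057  0.028]
side 243 279 [ 0.447 -0.145  0.028]
side 286 184 [0.607 0.165 0.041]
side 230 175 [0.475 0.295 0.006]
side 333 275 [ 0.64  -0.158  0.013]
side 310 243 [ 0.602 -0.103  0.065]
side 337 240 [ 0.642 -0.162  0.115]
```

```bash
python3 - <<'E'
from h import *
robot.goto([0.53,-0.03,0.42],down(0)); print(robot.read_position(),robot.read_qpos(),robot.read_t())
p,d,C=shot("wrist","w0"); P=cloud(d,C); np.savez("w0.npz",p=p,P=P)
E
```

```text
[ 0.5299848  -0.03055856  0.41971124] [ 1.78813082e+01  3.01196925e+00  2.78667199e+00  1.85186368e-03
 -8.98059942e+01  7.20457322e+01] 2.6917
```

View pics/w0.png

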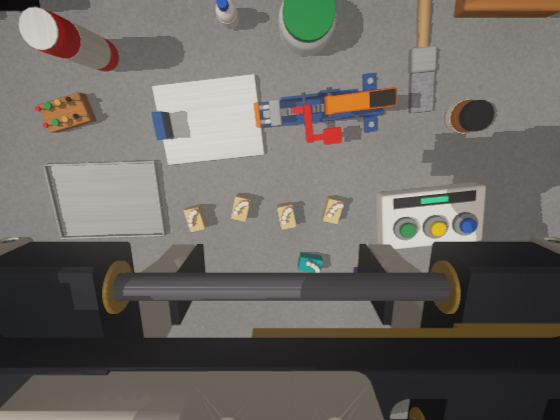

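The wrist view, with up as +x and left as +y, shows everything: casts at (195,218), (241,208), (287,216) and (334,210). The anvil is at (160,125), the jaw pad at (257,115), the release at (332,136), the trigger tip at (383,98), the tray at (107,199), and the keys green (408,230), yellow (438,229) and blue (467,226).

```bash
cat > loc.py <<'E'
from h import *
def casts(p,P,x0=.33,x1=.9,y0=-.25,y1=.45):
    h=cv2.cvtColor(p,cv2.COLOR_RGB2HSV)
    m=((h[...,0]>9)&(h[...,0]<30)&(h[...,1]>55)&(h[...,2]>100)&(P[...,2]>.008)&(P[...,2]<.06)&(P[...,0]>x0)&(P[...,0]<x1)&(P[...,1]>y0)&(P[...,1]<y1)).astype(np.uint8)
    m=cv2.morphologyEx(m,cv2.MORPH_CLOSE,np.ones((7,7)))
    n,l,s,c=cv2.connectedComponentsWithStats(m); out=[]
    for i in range(1,n):
        if s[i,4]<120: continue
        Q=P[l==i]; zt=np.percentile(Q[:,2],95); Q=Q[Q[:,2]>zt-.019]  # base top and teeth, no side walls below
        (cx,cy),(w,hh),a=cv2.minAreaRect((Q[:,:2]*1000).astype(np.float32))
        if w<hh: a+=90; w,hh=hh,w
        out.append((cx/1000,cy/1000,(a+90)%180-90,w,hh,zt))   # a: heading of long (46) axis
    return sorted(out,key=lambda o:o[1])
E
python3 - <<'E'
from loc import *
z=np.load("w0.npz");p,P=z['p'],z['P']
for o in casts(p,P): print("cast",np.round(o,3))
h=cv2.cvtColor(p,cv2.COLOR_RGB2HSV); H,S,V=[h[...,i].astype(int) for i in range(3)]
X,Y,Z=[P[...,i] for i in range(3)]
def rep(n,m,rect=True):
    m=cv2.morphologyEx(m.astype(np.uint8),cv2.MORPH_OPEN,np.ones((2,2)))
    k,l,s,c=cv2.connectedComponentsWithStats(m)
    for i in range(1,k):
        if s[i,4]<40: continue
        Q=P[l==i]; r=cv2.minAreaRect((Q[:,:2]*1000).astype(np.float32)); print(n,s[i,4],np.round(c[i]),np.round(Q.mean(0),3),"rect",np.round(r[0],1),np.round(r[1],1),round(r[2],1),"z",np.round(np.percentile(Q[:,2],[5,50,95]),3))
top=(Z>.045)&(X<.55)&(Y<-.2)
rep("keys Y",top&(H>20)&(H<35)&(S>120)); rep("keys B",top&(H>100)&(H<130)&(S>120)); rep("keys G",top&(H>40)&(H<90)&(S>90))
cl=(X>.5)&(X<.75)
rep("red",cl&((H<6)|(H>174))&(S>150)&(Z>.03)&(Y<.1)&(Y>-.2))
rep("orange",cl&(H>6)&(H<18)&(S>150)&(Z>.01)&(Y<.1)&(Y>-.3))
rep("blueclamp",cl&(H>100)&(H<125)&(S>110)&(Z>.008)&(Y>-.3)&(Y<.3))
rep("bed",cl&(S<40)&(Z>.006)&(Z<.014)&(Y>-.05)&(Y<.25))
rep("black",cl&(V<60)&(Z>.07)&(Y<-.1))
rep("traywall",(abs(Z-.012)<.0025)&(Y>.18)&(X<.57)&(S<60))
rep("trayfloor",(abs(Z-.004)<.003)&(Y>.18)&(X<.57)&(V>130)&(S<60))
E
```

```text
cast [ 5.20000e-01 -9.60000e-02  2.49920e+01  2.06379e+02  4.81470e+01
  3.60000e-02]
cast [ 5.08000e-01 -2.90000e-02  8.48200e+00  1.88104e+02  3.03180e+01
  3.60000e-02]
cast [6.2400e-01 1.1000e-02 5.5340e+00 3.8031e+01 7.8310e+00 4.2000e-02]
cast [ 5.20000e-01  2.10000e-02 -2.18790e+01  1.91695e+02  3.41220e+01
  3.60000e-02]
cast [ 5.01000e-01  5.40000e-02 -5.07430e+01  2.58949e+02  5.10200e+01
  3.60000e-02]
cast [ 6.31000e-01  1.82000e-01 -8.91410e+01  4.24223e+02  6.27460e+01
  3.90000e-02]
keys Y 195 [439. 229.] [ 0.425 -0.315  0.061] rect [ 510.8 -189.8] [366.8  27.2] 55.7 z [0.049 0.06  0.061]
keys B 187 [469. 226.] [ 0.432 -0.367  0.064] rect [ 504.3 -211.9] [412.   25.3] 65.0 z [0.05  0.06  0.062]
keys G 169 [408. 231.] [ 0.425 -0.256  0.071] rect [ 509.7 -157.3] [313.7  25.3] 49.4 z [0.05  0.06  0.062]
red 644 [319. 129.] [ 0.6   -0.093  0.057] rect [598.7 -93.9] [109.   52.4] 60.2 z [-0.001  0.063  0.065]
orange 804 [348. 103.] [ 0.637 -0.131  0.1  ] rect [ 632.9 -107. ] [ 30.1 161.5] 10.9 z [0.092 0.102 0.111]
orange 93 [258. 115.] [0.623 0.009 0.035] rect [622.6   8.9
[... 818 characters left out ...]
] [ 0.613 -0.057  0.036] rect [614.3 -51.6] [14.3 34.2] 6.1 z [-0.002  0.057  0.062]
bed 7623 [211. 120.] [0.615 0.096 0.01 ] rect [613.7  81.6] [140.8 220.8] 6.0 z [0.007 0.009 0.01 ]
bed 110 [149. 168.] [0.528 0.219 0.008] rect [528.4 219. ] [58.2 31.1] 48.8 z [0.002 0.009 0.012]
black 529 [540. 253.] [ 0.569 -0.103  0.498] rect [ 568.8 -103.7] [ 1.5 10. ] 0.4 z [0.491 0.498 0.505]
black 301 [555. 308.] [ 0.558 -0.102  0.508] rect [580.9 -70.4] [90.5 10.5] 54.5 z [0.507 0.508 0.509]
black 458 [534. 409.] [ 0.525 -0.103  0.509] rect [562.3 -71. ] [114.2   9.1] 40.3 z [0.507 0.508 0.517]
trayfloor 6628 [108. 200.] [0.466 0.307 0.005] rect [484.4 184. ] [163.4 462.2] 9.4 z [0.001 0.003 0.005]
```

```bash
cat >> loc.py <<'E'
def clean(m,P,k=3):
    m=m.astype(np.uint8); n,l,s,c=cv2.connectedComponentsWithStats(m)
    return m>0
def casts(p,P,x0=.33,x1=.9,y0=-.25,y1=.45,zb=0.,minpix=60):
    h=cv2.cvtColor(p,cv2.COLOR_RGB2HSV); X,Y,Z=[P[...,i] for i in range(3)]
    m=((h[...,0]>8)&(h[...,0]<32)&(h[...,1]>45)&(h[...,2]>90)&(Z>zb+.022)&(Z<zb+.042)&(X>x0)&(X<x1)&(Y>y0)&(Y<y1)).astype(np.uint8)
    n,l,s,c=cv2.connectedComponentsWithStats(cv2.dilate(m,np.ones((5,5)))); out=[]
    for i in range(1,n):
        Q=P[(l==i)&(m>0)]
        if len(Q)<minpix: continue
        Q=Q[np.linalg.norm(Q-np.median(Q,0),axis=1)<.035]
        (cx,cy),(w,hh),a=cv2.minAreaRect((Q[:,:2]*1000).astype(np.float32))
        if w<hh: a+=90; w,hh=hh,w
        out.append((cx/1000,cy/1000,(a+90)%180-90,w,hh,len(Q)))
    return sorted(out,key=lambda o:o[1])
E
python3 - <<'E'
from loc import *
z=np.load("w0.npz");p,P=z['p'],z['P']
for o in casts(p,P): print("cast",np.round(o,3))
h=cv2.cvtColor(p,cv2.COLOR_RGB2HSV); H,S,V=[h[...,i].astype(int) for i in range(3)]
X,Y,Z=[P[...,i] for i in range(3)]
a=np.radians(6); ex=np.array([np.cos(a),np.sin(a)]); ey=np.array([-np.sin(a),np.cos(a)])
o0=np.array([.6226,.0089])
def rep(n,m):
    Q=P[m]; q=(Q[:,:2]-o0)
    print(n,len(Q),"med",np.round(np.median(Q,0),3),"u",np.round(np.percentile(q@ex,[2,50,98])*1000,1),"v",np.round(np.percentile(q@ey,[2,50,98])*1000,1))
cl=(X>.5)&(X<.75)&(Y>-.3)&(Y<.3)
o=(H>6)&(H<18)&(S>150)&cl
rep("pad top",o&(Y>-.03)&(Z>.038)&(Z<.045)); rep("trigger",o&(Z>.085)&(Z<.13)&(Y<-.06))
b=cl&(H>100)&(H<125)&(S>110)
rep("anvil",b&(Z>.047)&(Z<.053)&(Y>.12)); rep("feet",b&(Z<.009)&(Z>.003)&(Y<-.15))
rep("bed",cl&(S<40)&(Z>.007)&(Z<.013)&(Y>-.02)&(Y<.2))
rep("redpad",cl&((H<6)|(H>174))&(S>150)&(Z>.06)&(Z<.068)&(Y<-.1))
rep("grip",cl&(V<75)&(Z>.085)&(Z<.14)&(Y<-.1))
top=(Z>.056)&(Z<.066)&(X<.5)&(Y<-.2)
for n,m in [("Y",(H>20)&(H<35)&(S>120)),("B",(H>100)&(H<130)&(S>120)),("G",(H>40)&(H<90)&(S>90))]: rep(n,top&m)
t=(Z<.008)&(Z>.0)&(Y>.18)&(Y<.45)&(X<.58)&(X>.35)&(V>135)&(S<60)
n,l,s,c=cv2.connectedComponentsWithStats(t.astype(np.uint8)); i=1+s[1:,4].argmax(); Q=P[l==i]
lo=np.percentile(Q[:,:2],[1,99],axis=0); print("tray",lo, cv2.minAreaRect((Q[(Q[:,0]<.6)][:,:2]*1000).astype(np.float32)))
E
```

```text
cast [ 4.4900e-01 -1.2800e-01 -1.1632e+01  4.5765e+01  3.0309e+01  2.8500e+02]
cast [ 4.3700e-01 -4.0000e-02  1.0488e+01  4.6245e+01  2.9578e+01  2.7500e+02]
cast [6.2400e-01 1.1000e-02 6.0620e+00 3.8096e+01 8.4310e+00 1.1400e+02]
cast [ 4.5400e-01  4.8000e-02 -1.2951e+01  4.5808e+01  2.9743e+01  2.7700e+02]
cast [4.3300e-01 1.3700e-01 1.2677e+01 4.5842e+01 2.9277e+01 2.7500e+02]
cast [  0.628   0.346 -76.094  65.036  45.525 227.   ]
pad top 83 med [0.625 0.01  0.04 ] u [-16.6   2.2  19.8] v [-1.1  1.7  4.5]
trigger 886 med [ 0.638 -0.132  0.103] u [-10.9   1.3  13.5] v [-202.5 -142.3 -108.1]
anvil 228 med [0.607 0.176 0.049] u [-19.2   1.3  22.2] v [161.4 168.5 175.6]
feet 286 med [ 0.668 -0.188  0.005] u [-46.4  25.1  49.9] v [-210.1 -198.7 -188.4]
bed 7347 med [0.619 0.098 0.009] u [-65.4   4.6  68.1] v [  5.2  89.1 177.5]
redpad 267 med [ 0.59  -0.114  0.063] u [-57.3 -45.5 -33.6] v [-133.1 -119.2 -105.8]
grip 368 med [ 0.644 -0.175  0.117] u [-7.7  2.  11.5] v [-200.6 -185.3 -169.5]
Y 174 med [ 0.425 -0.315  0.06 ] u [-241.8 -229.8 -218. ] v [-314.  -301.2 -289.3]
B 172 med [ 0.432 -0.369  0.06 ] u [-241.3 -229.3 -218. ] v [-368.  -355.7 -343.9]
G 165 med [ 0.423 -0.26   0.06 ] u [-239.3 -227.5 -215.7] v [-258.4 -246.1 -234.2]
tray [[0.3964304  0.21525083]
 [0.534169   0.40488892]] ((465.119384765625, 310.7877502441406), (142.57225036621094, 195.519287109375), 1.8246859312057495)
```

```bash
cat >> loc.py <<'E'
A=6.0; _a=np.radians(A); EX=np.array([np.cos(_a),np.sin(_a)]); EY=np.array([-np.sin(_a),np.cos(_a)])
def clamp(x,y,z): return np.array([*(np.array([.6226,.0089])+(x+.0015)*EX+(y-.0095)*EY),z])
def toclamp(q):
    d=np.array(q[:2])-clamp(0,0,0)[:2]; return d@EX,d@EY
def look(save=None,pos=(.53,-.03,.42)):
    robot.goto(list(pos),down(0)); p,d,C=shot("wrist",save); return p,cloud(d,C)
def pick(x,y,head,zb):
    R=down(head-90); robot.goto([x,y,.12],R); robot.move_gripper(1.0)
    robot.servo_line([x,y,zb+.005],speed=.12); robot.move_gripper(0.0); w=robot.read_grip_width()
    robot.servo_line([x,y,.13],speed=.15); print("grip",round(w*88,1),"lifted",round(robot.read_grip_width()*88,1),"F",robot.read_finger_force())
    return robot.read_grip_width()*88>40
def place(x,y,head,zb):
    R=down(head-90); robot.goto([x,y,.13],R)
    print("carry",round(robot.read_grip_width()*88,1)); 
    if robot.read_grip_width()*88<40: return False
    robot.servo_line([x,y,zb+.0055],speed=.1); robot.move_gripper(.8); robot.servo_line([x,y,.13],speed=.2); return True
E
cat > load.py <<'E'
from loc import *
import sys
def go(ys):
    for y in ys:
        p,P=look(); src=[c for c in casts(p,P,x0=.36,x1=.535,y0=-.22,y1=.2)]
        print(robot.read_t(),np.round(src,3).tolist())
        src=[c for c in src if 40<c[3]<52 and 25<c[4]<35]
        c=src[-1]
        if not pick(*c[:3],0): print("LOST"); break
        t=clamp(0,y,0)
        if not place(t[0],t[1],A,.01): print("LOST carry"); break
go([float(v) for v in sys.argv[1:]])
p,P=look("l"+sys.argv[1]); print(robot.read_t())
for c in casts(p,P)+[(0,)*6]+casts(p,P,zb=.01,x0=.55): print(np.round(c,3),np.round(toclamp(c),4))
E
python3 load.py 0.153
```

```text
3.0417 [[0.449, -0.128, -12.372, 46.111, 30.175, 285.0], [0.438, -0.04, 11.057, 45.977, 29.413, 269.0], [0.454, 0.048, -13.604, 46.263, 29.579, 283.0], [0.433, 0.137, 12.754, 45.877, 29.183, 273.0]]
grip 45.9 lifted 46.0 F 29.989389181137085
carry 45.9
12.6417
[ 4.4900e-01 -1.2900e-01 -1.2652e+01  4.5528e+01  3.0490e+01  2.8000e+02] [-0.1885 -0.109 ]
[ 4.3800e-01 -4.0000e-02  1.1448e+01  4.6016e+01  2.9468e+01  2.7100e+02] [-0.1906 -0.0196]
[6.2400e-01 1.1000e-02 6.0800e+00 3.9498e+01 8.2220e+00 1.1700e+02] [-0.0001  0.0117]
[ 4.5400e-01  4.8000e-02 -1.3497e+01  4.5797e+01  2.9723e+01  2.8400e+02] [-0.1652  0.0662]
[6.1000e-01 1.5200e-01 6.1740e+00 4.5385e+01 2.9977e+01 3.7200e+02] [0.0007 0.1533]
[  0.631   0.347 -72.337  65.455  43.846 241.   ] [0.0418 0.3446]
[0 0 0 0 0 0] [-0.6216  0.0657]
[6.2400e-01 1.2000e-02 6.0900e+00 3.9498e+01 7.5670e+00 1.2000e+02] [-0.0001  0.012 ]
[6.1000e-01 1.5200e-01 6.1740e+00 4.5385e+01 2.9977e+01 3.3900e+02] [0.0007 0.1533]
```

View pics/l0.153.png

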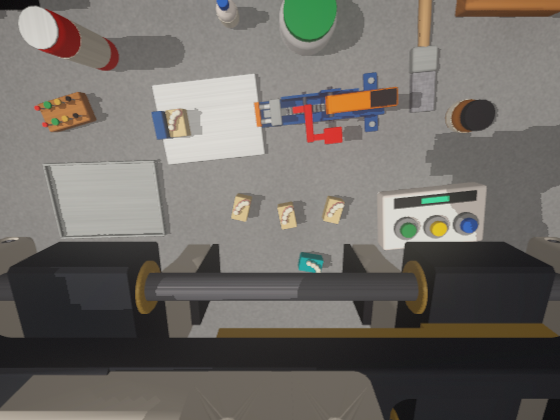

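The first cast stands against the anvil at (176,123), square to the clamp. The other three are unmoved.

```bash
python3 load.py 0.120 0.087 0.054
```

```text
12.9417 [[0.449, -0.128, -13.88, 46.626, 30.057, 290.0], [0.438, -0.04, 10.908, 45.881, 29.416, 276.0], [0.454, 0.048, -13.549, 45.621, 29.833, 278.0]]
grip 46.1 lifted 46.3 F 29.99992311000824
carry 46.2
23.0417 [[0.449, -0.128, -13.129, 46.155, 30.263, 287.0], [0.438, -0.04, 11.356, 46.143, 29.401, 269.0]]
grip 46.1 lifted 46.1 F 29.999865889549255
carry 46.1
32.7583 [[0.449, -0.128, -12.935, 45.66, 30.203, 282.0]]
grip 46.0 lifted 46.2 F 29.999810457229614
carry 45.7
42.7
[6.2400e-01 1.1000e-02 6.1720e+00 3.9416e+01 8.5940e+00 1.2600e+02] [-0.0003  0.0118]
[ 6.1500e-01  1.0300e-01 -8.4255e+01  6.2722e+01  4.5327e+01  7.3600e+02] [0.0007 0.1036]
[  0.629   0.346 -72.306  64.566  47.091 217.   ] [0.0405 0.3442]
[0 0 0 0 0 0] [-0.6216  0.0657]
[6.2300e-01 1.2000e-02 6.1720e+00 3.9416e+01 7.8160e+00 1.2400e+02] [-0.0003  0.0122]
[ 6.1500e-01  1.0000e-01 -8.4255e+01  6.7606e+01  4.5327e+01  7.0500e+02] [0.0006 0.101 ]
```

```bash
cat > pump.py <<'E'
from loc import *
import sys
def press(pos,R,depth,fmax,up=.03,coarse=.0,step=.0015):
    """press down from pos by at most depth; returns the depth reached"""
    robot.servo_line(list(pos+[0,0,.004]),ori=R,speed=.1); f0=robot.read_force()[2]; k=coarse
    if k: robot.servo_line(list(pos-[0,0,k]),speed=.08)
    log=[]
    while k<depth:
        k+=step; robot.servo_line(list(pos-[0,0,k]),speed=.05); f=robot.read_force()[2]-f0; log.append((round(k*1000,1),round(f,1)))
        if abs(f)>fmax: break
    return log
def jaw():
    pass
if __name__=="__main__":
    R=down(A-90); t=clamp(0,-.180,.117)
    robot.goto(list(t+[0,0,.06]),R); robot.move_gripper(0.0)
    for s in range(int(sys.argv[1])):
        print(press(t,R,.036,22,coarse=.02)); robot.dwell(.2); robot.servo_line(list(t+[0,0,.012]),speed=.1); robot.dwell(.3)
    robot.servo_line(list(t+[0,0,.06]),speed=.15)
    p,P=look("p"+sys.argv[2]); h=cv2.cvtColor(p,cv2.COLOR_RGB2HSV); H,S,V=[h[...,i].astype(int) for i in range(3)]
    X,Y,Z=[P[...,i] for i in range(3)]
    m=(H>6)&(H<16)&(S>170)&(X>.55)&(X<.68)&(Y>-.03)&(Y<.15)&(Z>.036)&(Z<.046)
    d=P[m][:,:2]-clamp(0,0,0)[:2]; print("pad y",np.percentile(d@EY,[2,50,98]),robot.read_t())
    print([ (np.round(c,3).tolist(),np.round(toclamp(c),4)) for c in casts(p,P,zb=.01,x0=.55)])
E
python3 pump.py 1 1
```

```text
[(21.5, np.float64(5.0)), (23.0, np.float64(5.5)), (24.5, np.float64(6.2)), (26.0, np.float64(6.7)), (27.5, np.float64(6.2)), (29.0, np.float64(7.2)), (30.5, np.float64(7.7)), (32.0, np.float64(9.7)), (33.5, np.float64(18.2)), (35.0, np.float64(24.9))]
pad y [0.02194107 0.02434031 0.02690653] 51.55
[([0.616, 0.095, -83.977, 66.896, 45.299, 692.0], array([0.0007, 0.0956]))]
```

View pics/p1.png

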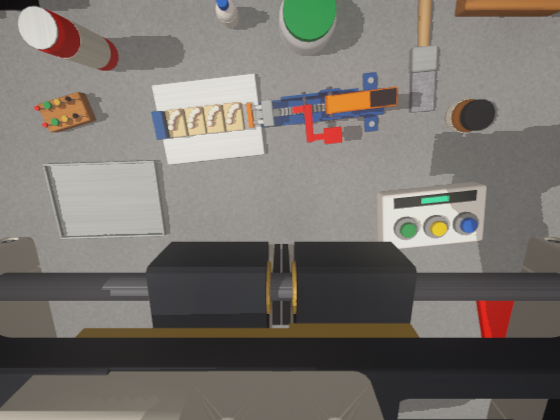

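The four casts stand in a neat row from (176,123) to (233,116), and the pad has advanced 14 mm to (250,115). Two more strokes are needed.

```bash
python3 pump.py 2 2
```

```text
[(21.5, np.float64(4.6)), (23.0, np.float64(5.2)), (24.5, np.float64(6.2)), (26.0, np.float64(7.2)), (27.5, np.float64(6.8)), (29.0, np.float64(6.7)), (30.5, np.float64(7.3)), (32.0, np.float64(9.8)), (33.5, np.float64(16.5)), (35.0, np.float64(24.6))]
[(21.5, np.float64(8.0)), (23.0, np.float64(10.0)), (24.5, np.float64(11.5)), (26.0, np.float64(11.1)), (27.5, np.float64(11.0)), (29.0, np.float64(12.7)), (30.5, np.float64(12.7)), (32.0, np.float64(14.3)), (33.5, np.float64(21.3)), (35.0, np.float64(29.9))]
pad y [0.04282414 0.04533054 0.04773766] 63.725
[([0.615, 0.104, -83.75, 67.117, 45.41, 759.0], array([0.0006, 0.1051]))]
```

View pics/p2.png

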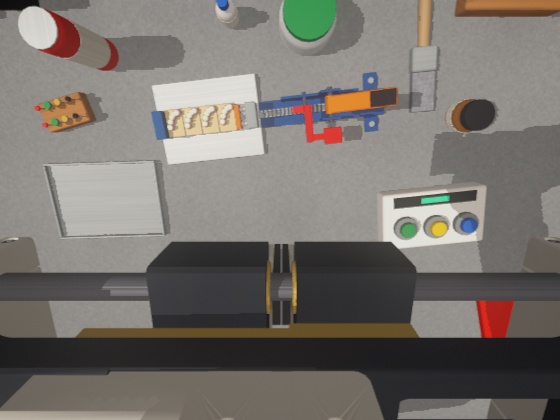

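Clamped: the pad at (239,117) presses on the row with about 7 mm of compression. Next, the keys.

```bash
cat > keys.py <<'E'
from pump import *
R=down(A-90); o=np.array([.6226,.0089])
for n,u,v in [("Y",-.2295,-.3012),("B",-.2293,-.3557),("G",-.2275,-.2461)]:
    t=np.array([*(o+u*EX+v*EY),.062]); robot.goto(list(t+[0,0,.04]),R); robot.move_gripper(0.)
    print(n,press(t,R,.009,11,step=.001)); robot.dwell(.2); robot.servo_line(list(t+[0,0,.04]),speed=.1)
print(robot.read_t())
E
python3 keys.py
```

```text
Y [(1.0, np.float64(2.9)), (2.0, np.float64(2.6)), (3.0, np.float64(3.3)), (4.0, np.float64(4.7)), (5.0, np.float64(4.9)), (6.0, np.float64(6.6)), (7.0, np.float64(15.1))]
B [(1.0, np.float64(1.3)), (2.0, np.float64(1.8)), (3.0, np.float64(3.1)), (4.0, np.float64(3.2)), (5.0, np.float64(3.9)), (6.0, np.float64(4.8)), (7.0, np.float64(13.4))]
G [(1.0, np.float64(0.3)), (2.0, np.float64(1.6)), (3.0, np.float64(2.5)), (4.0, np.float64(3.1)), (5.0, np.float64(3.7)), (6.0, np.float64(5.7)), (7.0, np.float64(15.6))]
76.0667
```

```bash
cat > rel.py <<'E'
from pump import *
R=down(A-90); o=np.array([.6226,.0089])
t=np.array([*(o-.050*EX-.121*EY),.065]); robot.goto(list(t+[0,0,.08]),R)
print(press(t,R,.0125,20,step=.0015)); robot.dwell(3.0); print(robot.read_force())
robot.servo_line(list(t+[0,0,.09]),speed=.1)
p,P=look("r1"); print(robot.read_t())
for c in casts(p,P,zb=.01,x0=.55): print(np.round(c,3),np.round(toclamp(c),4))
E
python3 rel.py
```

```text
[(1.5, np.float64(7.4)), (3.0, np.float64(2.3)), (4.5, np.float64(2.3)), (6.0, np.float64(4.0)), (7.5, np.float64(4.8)), (9.0, np.float64(8.8)), (10.5, np.float64(16.3)), (12.0, np.float64(25.2))]
[-4.42580043 -0.61208872 24.95128312]
85.2667
[6.2400e-01 1.2000e-02 5.9390e+00 3.9518e+01 7.7450e+00 1.1900e+02] [-0.0002  0.0121]
[ 6.1400e-01  1.0900e-01 -8.3767e+01  6.9321e+01  4.5583e+01  7.8000e+02] [0.0007 0.1095]
```

View pics/r1.png

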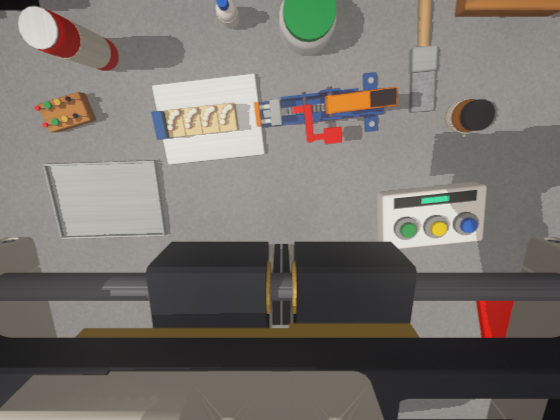

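The jaw is home: the pad is at (258,114) and y reads 12 mm, as at the start. The casts stand in a tight row against the anvil, so I can unload into the tray.

```bash
cat > unload.py <<'E'
from loc import *
import sys
c,s=np.cos(np.radians(1.8)),np.sin(np.radians(1.8))
for i in [int(v) for v in sys.argv[1:]]:
    p,P=look(); h=cv2.cvtColor(p,cv2.COLOR_RGB2HSV)
    m=(h[...,0]>8)&(h[...,0]<32)&(h[...,1]>45)&(h[...,2]>90)&(P[...,2]>.032)&(P[...,2]<.05)
    d=P[m][:,:2]-clamp(0,0,0)[:2]; u,v=d@EX,d@EY; k=(abs(u)<.07)&(v>.03)&(v<.172); u,v=u[k],v[k]
    r=np.percentile(u,[1,99]),np.percentile(v,[1,99]); y=.065+.03*i; print(i,robot.read_t(),np.round(r,4).tolist())
    if abs(r[1][0]-(y-.015))>.006 or max(abs(r[0]))>.029: print("KNOCKED?"); break
    y=r[1][0]+.0145
    t=clamp(0,y,0)
    if not pick(t[0],t[1],A,.01): print("LOST"); break
    o=.066-.044*i
    if not place(.465-s*o,.310+c*o,1.8,.004): print("LOST carry"); break
p,P=look("u"+sys.argv[-1],(.53,.08,.42)); print(robot.read_t())
for q in casts(p,P,zb=.004): print(np.round(q,3))
E
python3 unload.py 0 1 2 3
```

```text
0 85.5667 [[-0.0217, 0.0229], [0.0507, 0.1684]]
grip 45.9 lifted 45.9 F 29.999788999557495
carry 45.8
1 97.1583 [[-0.0217, 0.0228], [0.0804, 0.1687]]
grip 45.7 lifted 45.9 F 29.999642372131348
carry 46.1
2 108.8083 [[-0.0216, 0.0228], [0.1103, 0.1693]]
grip 45.9 lifted 46.0 F 29.999728202819824
carry 45.7
3 120.2583 [[-0.0218, 0.023], [0.1399, 0.1694]]
grip 45.8 lifted 45.5 F 29.999881088733673
carry 45.8
131.0917
[6.2400e-01 1.0000e-02 5.9470e+00 3.9090e+01 1.1036e+01 1.5000e+02]
[4.6800e-01 2.4500e-01 7.7300e-01 4.4979e+01 3.0621e+01 2.9800e+02]
[4.6700e-01 2.8900e-01 1.7890e+00 4.5077e+01 3.0843e+01 2.9300e+02]
[  0.465   0.332   0.894  45.942  30.325 290.   ]
[  0.464   0.376   1.734  44.827  30.427 290.   ]
```

```bash
ls pics
```

```text
l0.120.png
l0.153.png
p1.png
p2.png
r1.png
scene0.png
side0.png
u3.png
w0.png
```

View pics/u3.png

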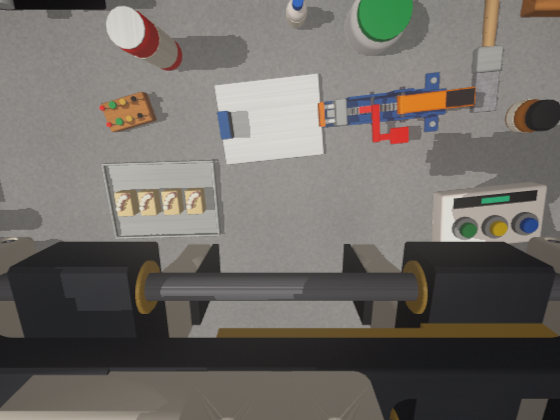

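All four casts lie upright in the tray, from (124,203) to (194,202). The jaw is home and the bystanders are in place.

```bash
python3 -c "
from rig import robot
print(robot.job_done())"
```

```text
the job is handed in; nothing more can be done
None
```

I handed the job in after about 131 s of the 210 s. All four casts were clamped, and the yellow, blue and green keys were pressed in order. The jaw was then released home, and the last picture shows all four casts teeth up in the tray with the bystanders in place; the hand-in gave no verdict.

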